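# Charge a grinding jar through a hopper and hold its sprung gate half open

## Robot

A 6-joint arm with a two-finger parallel gripper is mounted at the origin on a cart in front of the work surface, level with it; the furniture and walls round the work are solid. World frame = base frame: x ahead of the robot, y to its left, z up, the work surface at z = 0. Lengths are in mm, angles in rad, forces in N, time in s.
With the tool pointing down it reaches from about 350 to 1000 mm from the base axis. Payload 7.1 kg.
Tool frame: the origin (TCP) lies at the centre of the arm's flange, where the gripper is bolted on; the fingertips stand 173 mm ahead of it and the grasp point (between the pads) lies 155 mm ahead of it (ctrl.nose_length is the distance from the TCP to the fingertips, in mm); z points along the fingers, y is the line along which they close (so a half turn about z gives the same grasp; the last joint's range is limited). The gripper opens to 85 mm and grips with 20 to 120 N. Pads are 22 mm wide; open, the fingers measure 114 mm over their backs; the gripper's body (76 mm by 85 mm) begins 54 mm behind the grasp point. The pads swing forward as they close: fully open they stand 13 mm farther back than shut.
Start: joints at [1.168, 0.423, 1.63, -0, 1.089, -0.019], TCP at [233.997, 579.527, 404.719] pointing down, gripper open.
Joint ranges: [-3, 3], [-0.9, 2.11], [0.09, 2.58], [-1.31, 4.45], [0.11, 2.69], [-2.54, 2.54]. Speed limits (rad/s): [2.39, 2.39, 3.01, 3.14, 3.14, 3.14].

## Interface

Orientations are given as a unit quaternion [x, y, z, w].
In Python, from rig import status, cams, workorder, search_frame, place_of, ctrl gives the robot as it stands.
- The arm moves only by the tool servo_tool, never from a script. Its argument "moves" is a list of rows, each a list of 5 numbers: the opening, from -1 (shut) to 1 (fully open), then the shift along the world's x, y, z in m, then the turn about the world's z in rad. In form: [[fingers, tx, ty, tz, turn], ...]. A call has 1 to 20 rows; each row is the pose to reach, as a shift and turn from the pose commanded when the call began; what a row does not reach only later rows make up. A row lasts 1/10 s, in which the tool goes at most 50 mm and 8.59 degrees, less where a joint would pass 70% of its speed; a pose out of reach is approached as far as the arm can. A call with a gripper value outside its range is refused whole. The fingers move at their own pace and stop on an object; "newtons" is the grip in N (left out, the last holds). Time passes only in rows, so rows that repeat a pose let the fingers close. It gives the time, the measured TCP pose, the force, the opening and the grip force at its end, in the units of the state.
- status.read_state(): the state, without advancing time (a new reading comes with each control period).
- cams.snapshot(name): name is "side" or "top" or "wrist"; returns the picture (400x640x3 uint8, red, green, blue); there is no depth.
- cams.camera_info(name): a dict with "fx", "fy", "cx", "cy" (pixels), "rvec" (rotation vector, rad) and "tvec" (3), from world to camera coordinates, as OpenCV has them. Camera axes: x right, y down, z forward; pixel columns grow to the right and rows downward; lengths in mm; the calibration is good to about 2 mm. The wrist camera is an equidistant fisheye: a pixel r from the principal point sees the ray r / f radians off the axis. A picture is of the moment at which its call begins: read the wrist's pose just before it. camera_info takes no time and is no camera call; for the wrist camera it gives the pose at the moment of the call.
- workorder.sign_off(): hands the job in; it is judged then, once.
Trained networks look in the newest picture that a camera, given by its name, has taken for a name from the list of things; names that differ only in an ending like _2 or _b are one class to them, and where a whole thing is asked for, a point or a joint stands for the part that bears it (a point fixed in the world has none). Each returns a list of dicts, best first, with "conf" (0 to 1); they miss things now and then, are a little off and sometimes report something else, mostly with a low value. They report only what shows in the picture. A call takes as long as a camera call.
- search_frame(camera, query): "centre" ([column, row] as shares, 0 to 1, of the picture: columns of its width, rows of its height, amid what is visible of it).
- place_of(camera, query): "centre" ([column, row] as shares, 0 to 1, of the picture: columns of its width, rows of its height: a listed point, or the origin of a listed thing).
The state is a dict: "t": time; "q": joint angles; "joint_vel": joint speeds; "joint_efforts": joint torques, N m; "ee_pos": TCP position; "eef_rot": TCP orientation; "ft_force": force on the tool from outside, world axes, zero at the start; "ft_torque": the same for the moment, N m; "finger_gap": finger opening in mm; "grip_force": force on a finger pad.
Only numpy, scipy, OpenCV 4.12 (cv2) and the standard library are available. Lean on these libraries where they do the work, as an engineer would, in place of code of your own. Each camera call takes 0.05 s, during which the arm holds its last target. There are 200 camera calls.

## Task

Charge the ball mill's grinding jar: with the hopper's gate shut, tip all six ceramic balls from the steel pan into the hopper and set the empty pan back down upright on the worktop. Then raise the gate's lever by its yellow handle until it is level, in front of the red line on the quadrant (gate 45 degrees open), so that the balls roll down into the jar, and finish while still holding it level there, because the spring shuts the gate the moment it is let go and the chute is to be brushed out next. Spill no ball, do not shift or tip the jar and leave the timer, beaker and vial where they are.

Things in the scene. Friction and masses are not known exactly. Their poses are not given: they have to be found in the camera images.
- stand: Ball-mill charging stand, fixed: grey base plate 250 x 140 mm (local x by y, top at 12 mm), aluminium hopper (rim 196 mm up, the highest part) over a chute. Origin on the worktop under the plate's centre. Local -x: the chute discharges (robot's right); +x: hopper's rear; +y: side with lever and white quadrant, facing the robot. Turned 1.57 +- 0.2 rad.
- hopper_mouth (a point): Centre of the hopper's open rectangular mouth, at rim height (196 mm above the worktop). The mouth measures 148 mm along local x by 120 mm along local y; its walls slope in to a chute 60 mm wide and 126 mm long that falls 20 degrees toward the gate. Axes as stand.
- jar: Open steel grinding jar, loose, 0.9 kg, 100 mm diameter at the rim, 84 mm inside, 70 mm high, 8 mm bottom; stands on the base plate between four short pins, under the chute's outlet (centre 65 mm toward local -x from the stand's origin). Origin: centre of its underside.
- jar_mouth (a point): Centre of the jar's mouth, at its rim (82 mm above the worktop).
- gate (a joint): Hinge of the gate flap across the chute's outlet, rad. 0 = shut, lever slants 45 degrees down toward the stand's -x; grows as the lever rises; 0.785 (45 degrees) = lever level, before the broad red line on the white quadrant; stop at 1.4. A spring and the lever's weight shut it: 2 to 5 N at the handle. Turns about the stand's +y (its +z toward +x).
- gate_hinge (a point): Fixed point on the gate's hinge axis (143 mm above the worktop; the axis runs along the stand's local y), abreast of the middle of the lever's grip. Axes as stand.
- lever_grip: Yellow round handle on the lever's end, 18 mm diameter, 60 mm long along the stand's local y, sticking out toward the robot; swings at 75 mm radius about gate_hinge, and revolves on its pin. Origin: its middle, on its axis; 90 mm above the worktop when shut, 143 mm when level. The lever arm is 33 to 39 mm from it toward local -y. Its y axis is the stand's.
- pan: Loose sheet-steel tipping pan, 0.24 kg, 117 x 79 mm, holding the balls. Origin: centre of the underside. Floor 3 mm thick, sides and rear 26 mm high. Local -x is the open pouring end, where the floor ramps up 17 degrees (x = -37 mm to the lip at -66 mm), so the balls stay in while it is level. An upright red grip stands at the rear (local +x).
- pan_grip (a point): Middle of the pan's red upright grip: a block 14 mm thick (local x), 50 mm wide (local y), from 44 to 90 mm above the pan's underside; this point is 66 mm up and 57.5 mm from the origin toward local +x. Axes as pan.
- pan_lip (a point): Middle of the pan's pouring lip, top edge (x = -66 mm, z = 12 mm in the pan's frame).
- tower_front (a point): Middle of the front face of the tall black computer case that stands, fixed, behind the work on the right, an obstacle to keep the arm clear of: 185 mm wide (along y), 416 mm deep (from this point toward +x), 392 mm high; this point is 200 mm above the worktop.
- timer: Small white bench timer 66 x 66 x 18 mm, loose bystander; origin under its centre.
- beaker: Empty glass beaker, 53 mm diameter, 71 mm high, loose bystander; origin under its centre.
- vial: Vial with white cap and yellow content, 23 mm diameter, 56 mm high, loose bystander; origin under its centre.
- ball_0_center (a point): Centre of one white ceramic grinding ball, 25 mm diameter, 31 g, smooth; all six start in the pan.
- ball_1_center (a point): Centre of another white ceramic grinding ball, 25 mm diameter, 31 g, smooth; all six start in the pan.
- ball_2_center (a point): Centre of another white ceramic grinding ball, 25 mm diameter, 31 g, smooth; all six start in the pan.
- ball_3_center (a point): Centre of another white ceramic grinding ball, 25 mm diameter, 31 g, smooth; all six start in the pan.
- ball_4_center (a point): Centre of another white ceramic grinding ball, 25 mm diameter, 31 g, smooth; all six start in the pan.
- ball_5_center (a point): Centre of another white ceramic grinding ball, 25 mm diameter, 31 g, smooth; all six start in the pan.

How it is judged:
By the outcome, as a careful person would: the job done as asked, in the order asked, and still so for the second after the job is handed in, while the arm keeps its last pose, push and grip.
It also fails if it takes over 72 s, if anything falls off the work surface, if the arm or the gripper's body presses on something with over 40 N, if the wrist force passes 120 N, or if a joint passes its speed limit or range.

## Working session

There is one attempt and no reset: what is moved stays moved. The work goes in short steps, Python scripts to look and compute and a tool call to move; the robot and the scene stay as the last step left them, time stands still between calls to the robot, and variables do not carry over. Pictures are saved under pics/ and viewed, at most 10 in all, crops included, and the job is handed in when it is done.

Besides the shell and the picture viewer there is one more tool, called after "Call:" by a JSON object that holds its "fn" and its "kwargs", one argument or row to a line. servo_tool: Moves the arm, as the interface text tells. Its arguments: {"type":"object","properties":{"moves":{"type":"array"},"newtons":{"type":"number"}},"required":["moves"]}

```bash
mkdir -p pics; cat > h.py <<'E'
import numpy as np, cv2
from rig import status, cams, workorder, search_frame, place_of, ctrl
def ray(cam,c,info=None):
    i=info or cams.camera_info(cam); R=cv2.Rodrigues(np.array(i["rvec"],float))[0]; t=np.array(i["tvec"],float).ravel()
    x=(c[0]*640-i["cx"])/i["fx"]; y=(c[1]*400-i["cy"])/i["fy"]
    if cam=="wrist":
        r=np.hypot(x,y); d=np.array([x/r*np.sin(r),y/r*np.sin(r),np.cos(r)]) if r>1e-9 else np.array([0,0,1.])
    else: d=np.array([x,y,1.])
    d=R.T@d; return -R.T@t, d/np.linalg.norm(d)
def meet(rays):
    A=np.zeros((3,3));b=np.zeros(3)
    for o,d in rays:
        P=np.eye(3)-np.outer(d,d);A+=P;b+=P@o
    p=np.linalg.solve(A,b); res=max(np.linalg.norm((np.eye(3)-np.outer(d,d))@(p-o)) for o,d in rays)
    return p,res
def snap(cam,fn=None):
    im=cams.snapshot(cam)
    if fn: cv2.imwrite(fn,cv2.cvtColor(im,cv2.COLOR_RGB2BGR))
    return im
def atz(r,z): o,d=r; return o+d*(z-o[2])/d[2]
E
python3 - <<'E'
from h import *
for c in("side","top","wrist"): snap(c,f"pics/{c}0.png")
N=["pan","pan_grip","pan_lip","hopper_mouth","stand","jar_mouth","gate_hinge","lever_grip","tower_front","timer","beaker","vial"]
np.set_printoptions(precision=1,suppress=True)
s=status.read_state();print(s["ee_pos"],s["eef_rot"],s["finger_gap"],s["t"])
for n in N:
    D={}
    for c in("side","top","wrist"):
        r=place_of(c,n)
        if r: D[c]=r[0]
    print(n,{c:(round(v["conf"],2),np.array(v["centre"])*[640,400]) for c,v in D.items()})
    R={c:ray(c,v["centre"]) for c,v in D.items()}
    if len(R)>1: print("   ",*meet(list(R.values())), {a+b:meet([R[a],R[b]]) for a,b in (("side","top"),("top","wrist"),("side","wrist")) if a in R and b in R} if len(R)>2 else "")
s=status.read_state();print(s["t"])
E
```

```text
[233.9 579.3 404.1] [ 0.2  1.  -0.  -0. ] 85.41696346929416 0.15
pan {'side': (0.62, array([286.2, 210.1])), 'top': (0.86, array([211.1, 220.1]))}
    [492.2 317.6  10.1] 4.2097777666494975 
pan_grip {'side': (0.94, array([288.8, 190.4])), 'top': (0.58, array([183.4, 206.6]))}
    [523.6 392.3  52.5] 6.7159460215225115 
pan_lip {'side': (0.84, array([285.6, 215. ])), 'top': (0.82, array([225.1, 223.6]))}
    [481.  275.   10.4] 4.939748540176092 
hopper_mouth {'side': (0.63, array([344.4, 180.7])), 'top': (0.6, array([344.5, 180.6]))}
    [563.1 -67.8 225.3] 8.28607761687514 
stand {'side': (0.95, array([353.5, 248.6])), 'top': (0.57, array([318.2, 190.1]))}
    [597.7  -8.7   0.6] 5.6628318769096415 
jar_mouth {'side': (0.89, array([359.4, 229.8])), 'top': (0.69, array([205.2, 221.6]))}
    [620.2 312.7 -85.5] 122.44407859681668 
gate_hinge {'side': (0.93, array([315.9, 214.7])), 'top': (0.63, array([340.4, 224.6]))}
    [473.  -66.  142.4] 6.454781072316624 
lever_grip {'side': (0.66, array([324.9, 241.4])), 'top': (0.44, array([355.2, 224.4]))}
    [ 481.  -112.2   88.3] 6.5278150
[... 301 characters left out ...]
, 377.1]))}
    [ 493.4 -247.9   -4. ] 8.815323952838044 {'sidetop': (array([ 487.9, -253.2,    3.5]), np.float64(0.5721806685637442)), 'topwrist': (array([ 497. , -253.8,  -10.6]), np.float64(7.053507333417219)), 'sidewrist': (array([ 495.5, -237.4,   -5.6]), np.float64(3.0383305603264774))}
vial {'side': (0.6, array([339.7, 327. ])), 'top': (0.5, array([423.7, 241.8])), 'wrist': (0.58, array([ 46.7, 366.3]))}
    [ 444.  -328.5   -0.4] 10.10737230382176 {'sidetop': (array([ 441.3, -329. ,   -2.8]), np.float64(7.244107093164265)), 'topwrist': (array([ 440.6, -323.3,    4.6]), np.float64(7.379025083633681)), 'sidewrist': (array([ 449.4, -331.5,   -0.1]), np.float64(1.6528200997301374))}
1.95
```

View pics/side0.png

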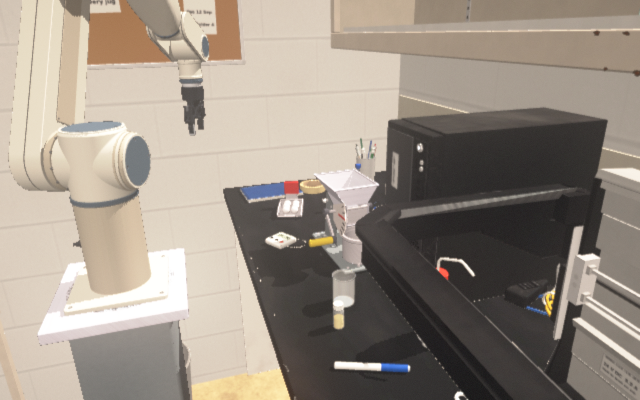

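View pics/top0.png

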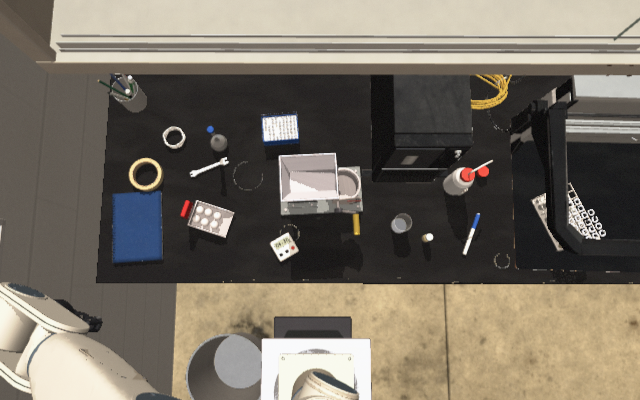

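Call:
{"fn": "servo_tool", "kwargs": {
  "moves": [
    [1,0.04,-0.04,0.05,-0.1],
    [1,0.236,-0.5,0.08,-1.17],
    [1,0.236,-0.5,0.08,-1.17],
    [1,0.236,-0.5,0.08,-1.17],
    [1,0.236,-0.5,0.08,-1.17],
    [1,0.236,-0.5,0.08,-1.17],
    [1,0.236,-0.5,0.08,-1.17],
    [1,0.236,-0.5,0.08,-1.17],
    [1,0.236,-0.5,0.08,-1.17],
    [1,0.236,-0.5,0.08,-1.17],
    [1,0.236,-0.5,0.08,-1.17],
    [1,0.236,-0.5,0.08,-1.17],
    [1,0.236,-0.5,0.08,-1.17],
    [1,0.236,-0.5,0.08,-1.17],
    [1,0.236,-0.5,0.08,-1.17],
    [1,0.236,-0.5,0.08,-1.17]
  ]
}}

```text
t: 3.55
ee_pos: [469.6, 80.6, 484.6]
eef_rot: [0.7, 0.714, -0.0, -0.0]
ft_force: [-0.1, 0.4, -0.5]
finger_gap: 85.1
grip_force: 0.0
```

```bash
cat > m.py <<'E'
from h import *
import sys,pickle
np.set_printoptions(precision=1,suppress=True)
tag=sys.argv[1]; N=sys.argv[2].split(",")
s=status.read_state();print(s["ee_pos"],s["eef_rot"],s["q"],s["t"])
i=cams.camera_info("wrist"); snap("wrist",f"pics/w{tag}.png")
try: DB=pickle.load(open("db","rb"))
except Exception: DB={}
for n in N:
    r=place_of("wrist",n)
    for k in r[:2]: print(n,round(k["conf"],2),np.array(k["centre"])*[640,400])
    if r: DB.setdefault(n,[]).append((tag,ray("wrist",r[0]["centre"],i)))
    if len(DB.get(n,[]))>1: print("   ",meet([v[1] for v in DB[n]]))
pickle.dump(DB,open("db","wb"))
E
python3 m.py A pan,pan_grip,pan_lip,hopper_mouth,stand,jar_mouth,gate_hinge,lever_grip,timer,tower_front
```

```text
[469.6  80.6 484.6] [ 0.7  0.7 -0.  -0. ] [0.1 0.1 1.9 0.  1.2 0.1] 3.55
pan_lip 0.64 [327.7  32.4]
hopper_mouth 0.87 [440.1 251.1]
stand 0.82 [394.1 216.6]
gate_hinge 0.75 [318.8 295.1]
lever_grip 0.95 [320.3 300.1]
timer 0.66 [282.3 146.4]
```

View pics/wA.png

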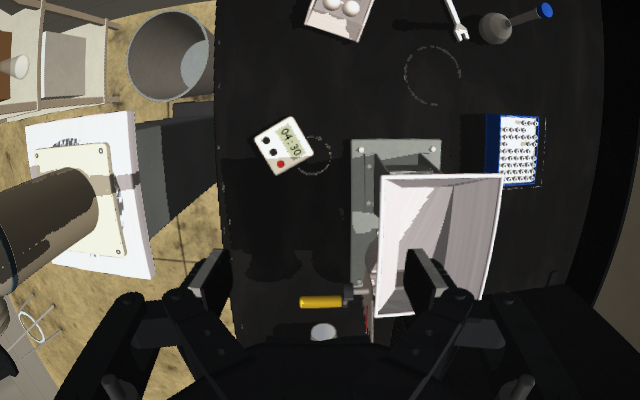

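Call:
{"fn": "servo_tool", "kwargs": {
  "moves": [
    [1,-0.02,-0.05,0,0],
    [1,-0.04,-0.1,0,0],
    [1,-0.05,-0.13,0,0],
    [1,-0.05,-0.13,0,0],
    [1,-0.05,-0.13,0,0]
  ]
}}

```text
t: 4.6
ee_pos: [419.8, -51.2, 484.9]
eef_rot: [0.702, 0.712, 0.0, 0.0]
ft_force: [0.3, 0.6, 0.1]
finger_gap: 85.0
grip_force: 0.0
```

```bash
python3 m.py B pan,hopper_mouth,stand,jar_mouth,gate_hinge,lever_grip,timer,tower_front,beaker,vial,gate; python3 - <<'E'
import cv2
i=cv2.imread("pics/wB.png");cv2.imwrite("pics/wB2.png",i)
E
```

```text
[419.8 -51.2 484.9] [0.7 0.7 0.  0. ] [-0.1  0.   2.   0.   1.2 -0.2] 4.6
pan 0.29 [447.9 190.1]
hopper_mouth 0.72 [502.  119.1]
    (array([590.9,  24.3, 197.8]), np.float64(0.16297403207941102))
stand 0.97 [428.4 135.9]
    (array([594.3, -16.2,  -7.8]), np.float64(1.883761621043962))
jar_mouth 0.97 [450.7 192.3]
lever_grip 0.8 [361.8 216.1]
lever_grip 0.54 [448.9 190.5]
    (array([ 477.4, -113.4,   86.2]), np.float64(0.31027540741663784))
timer 0.83 [318.3  58.8]
    (array([417.8,  93.3,  -1.7]), np.float64(1.2580066520066038))
tower_front 0.63 [468.6 354.4]
beaker 0.93 [355.8 274. ]Traceback (most recent call last):
  File "m.py", line 10, in <module>
    r=place_of("wrist",n)
ValueError: it knows: ball_0_center, ball_1_center, ball_2_center, ball_3_center, ball_4_center, ball_5_center, beaker, gate_hinge, hopper_mouth, jar, jar_mouth, lever_grip, pan, pan_grip, pan_lip, stand, timer,
```

View pics/wB.png

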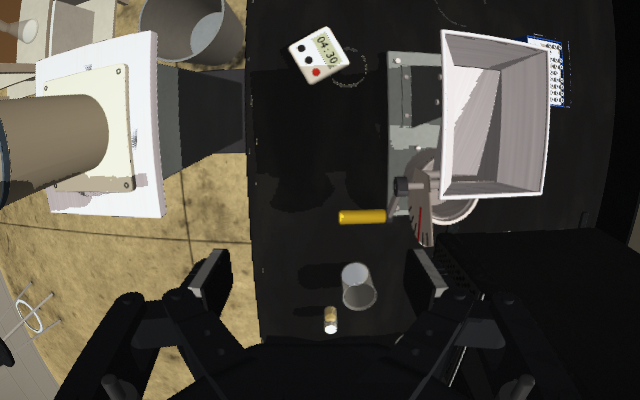

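```bash
python3 - <<'E'
from h import *
np.set_printoptions(precision=1,suppress=True)
f=lambda r,z:atz(r,z)
B=[(443,30),(549,48),(545,193),(441,197)]
P=[f(ray("wrist",(u/640,v/400)),196) for u,v in B];print(np.array(P))
g=[f(ray("wrist",(u/640,v/400)),88) for u,v in [(339,217),(385,216)]];print("grip ends",np.array(g))
print("plate",np.array([f(ray("top",(u/640,v/400)),12) for u,v in [(280,214),(361,211)]]))
print("tower top view base/ top", f(ray("top",(373/640,176/400)),0),f(ray("top",(393/640,148/400)),392), f(ray("wrist",(440/640,233/400)),392))
for u,v in [(188,201),(235,207),(226,238)]: print("pan corners",f(ray("top",(u/640,v/400)),26))
r=place_of("top","hopper_mouth");print([(k["conf"],f(ray("top",k["centre"]),196)) for k in r[:3]])
E
```

```text
[[525.9  99.7 196. ]
 [650.  107.4 196. ]
 [663.6 -44.9 196. ]
 [534.1 -51.7 196. ]]
grip ends [[ 448.3 -113.2   88. ]
 [ 507.9 -111.2   88. ]]
plate [[ 515.6  108.7   12. ]
 [ 525.7 -136.6   12. ]]
tower top view base/ top [ 637.5 -176.7    0. ] [ 609.9 -167.7  392. ] [447.6  -1.5 392. ]
pan corners [552.  385.2  26. ]
pan corners [534.2 243.3  26. ]
pan corners [440.7 267.6  26. ]
[(0.6, array([578. , -72.5, 196. ])), (0.57, array([602. ,  23.9, 196. ]))]
```

Call:
{"fn": "servo_tool", "kwargs": {
  "moves": [
    [1,0.01,0.05,0,0],
    [1,0.02,0.1,0,-0.05],
    [1,0.03,0.15,0,-0.1],
    [1,0.03,0.2,0,-0.2],
    [1,0.03,0.25,0,-0.3],
    [1,0.03,0.3,0,-0.35],
    [1,0.03,0.35,0,-0.35],
    [1,0.03,0.36,0,-0.35],
    [1,0.03,0.36,0,-0.35],
    [1,0.03,0.36,0,-0.35]
  ]
}}

```text
t: 6.2
ee_pos: [449.9, 308.9, 484.3]
eef_rot: [0.814, 0.58, -0.001, 0.0]
ft_force: [-0.2, -1.0, 0.4]
finger_gap: 85.6
grip_force: 0.0
```

```bash
python3 m.py C pan,pan_grip,pan_lip,hopper_mouth,stand,gate_hinge,timer
```

```text
[449.9 308.9 484.3] [ 0.8  0.6 -0.   0. ] [ 0.6  0.2  1.7 -0.   1.2  0.9] 6.2
pan 0.78 [354.3 136.2]
pan_grip 0.86 [355.2  94.8]
pan_lip 0.76 [349.8 180.6]
    (array([481.2, 261. ,  15.9]), np.float64(1.3769912104701354))
hopper_mouth 0.87 [488.7 353.4]
    (array([592.5,  23.5, 196.9]), np.float64(0.8975349735329042))
stand 0.82 [443.5 292.8]
stand 0.74 [364.  131.8]
    (array([595.3, -17.8, -10.7]), np.float64(1.5898607941197205))
timer 0.56 [339.9 279.1]
    (array([416.1,  93.6,  -2.9]), np.float64(0.30396736266327956))
```

View pics/wC.png

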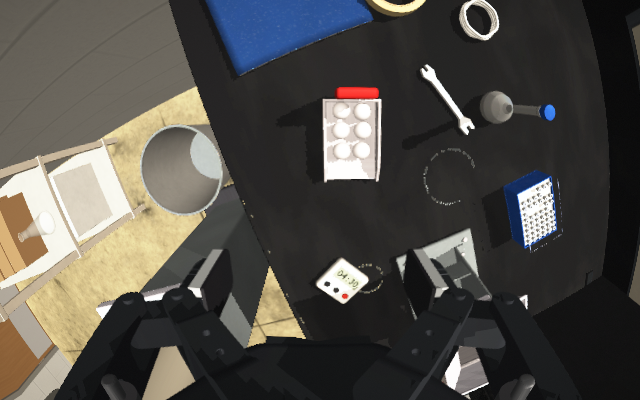

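Call:
{"fn": "servo_tool", "kwargs": {
  "moves": [
    [1,0.03,0.0,-0.04,0],
    [1,0.06,0,-0.08,0],
    [1,0.06,0.0,-0.12,0],
    [1,0.06,0.0,-0.13,0],
    [1,0.06,0.0,-0.13,0],
    [1,0.06,0.0,-0.13,0]
  ]
}}

```text
t: 7.2
ee_pos: [510.3, 309.9, 356.5]
eef_rot: [0.814, 0.58, 0.001, 0.0]
ft_force: [-0.9, 0.5, 0.8]
finger_gap: 85.6
grip_force: 0.0
```

```bash
python3 m.py D pan,pan_grip,pan_lip; python3 - <<'E'
from h import *
for p in [(324,98),(325,180),(380,98),(378,182)]:pass
import cv2
im=cv2.imread("pics/wD.png"); hsv=cv2.cvtColor(im,cv2.COLOR_BGR2HSV)
m=((hsv[...,0]<6)|(hsv[...,0]>174))&(hsv[...,1]>180)&(hsv[...,2]>110)
n,l,st,c=cv2.connectedComponentsWithStats(m.astype('uint8'))
k=1+np.argmax(st[1:,4]);print(st[k],c[k])
E
```

```text
[510.3 309.9 356.5] [0.8 0.6 0.  0. ] [0.5 0.4 1.7 0.  1.  0.9] 7.2
pan 0.8 [308.1 166. ]
pan 0.29 [294.  161.3]
    (array([507. , 325.3,  26. ]), np.float64(2.821423177501207))
pan_grip 0.96 [304.8 114.3]
pan_grip 0.49 [323.1 160.8]
    (array([522.1, 377.7,  64.6]), np.float64(0.2514766089939134))
pan_lip 0.89 [305.2 227.6]
    (array([480.6, 261.6,  14.6]), np.float64(2.147878294411507))
[ 271  104   65   19 1092] [303.44688645 113.00915751]
```

View pics/wD.png

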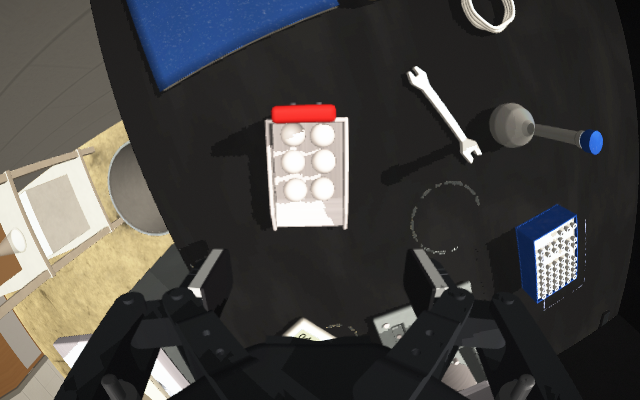

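Call:
{"fn": "servo_tool", "kwargs": {
  "moves": [
    [1,0.006,0.035,-0.02,0],
    [1,0.012,0.068,-0.03,0],
    [1,0.012,0.068,-0.05,0],
    [1,0.012,0.068,-0.08,0],
    [1,0.012,0.068,-0.11,0],
    [1,0.012,0.068,-0.13,0],
    [1,0.012,0.068,-0.136,0],
    [1,0.012,0.068,-0.136,0],
    [0.4,0.012,0.068,-0.136,0],
    [0.2,0.012,0.068,-0.136,0],
    [0,0.012,0.068,-0.136,0],
    [-0.5,0.012,0.068,-0.136,0],
    [-1,0.012,0.068,-0.136,0],
    [-1,0.012,0.068,-0.136,0],
    [-1,0.012,0.068,-0.136,0],
    [-1,0.012,0.068,-0.136,0]
  ],
  "newtons": 110
}}

```text
t: 9.0
ee_pos: [522.8, 378.1, 220.7]
eef_rot: [0.815, 0.58, 0.002, -0.0]
ft_force: [0.4, 0.5, 6.2]
finger_gap: 48.2
grip_force: 114.1
```

Call:
{"fn": "servo_tool", "kwargs": {
  "moves": [
    [-1,0,0,0.005,0],
    [-1,0,0,0.012,0],
    [-1,0,0,0.02,0],
    [-1,0,0,0.03,0],
    [-1,0,0,0.04,0],
    [-1,0,0,0.05,0],
    [-1,0,0,0.05,0],
    [-1,0,0,0.05,0]
  ]
}}

```text
t: 9.8
ee_pos: [522.0, 377.6, 269.2]
eef_rot: [0.815, 0.58, 0.0, 0.0]
ft_force: [-0.6, 0.3, -5.1]
finger_gap: 48.1
grip_force: 113.9
```

```bash
python3 m.py E pan_lip; python3 -c "
from h import *
s=status.read_state();print(s['ft_force'],s['ft_torque'])
snap('side','pics/s1.png')
a=cv2.imread('pics/wE.png');b=cv2.imread('pics/s1.png')[130:230,230:390];b=cv2.resize(b,(640,400));a=cv2.resize(a,(480,300));b=cv2.resize(b,(480,300))
cv2.imwrite('pics/E.png',np.vstack([a,b]))"
```

```text
[522.  377.6 269.2] [0.8 0.6 0.  0. ] [ 0.6  0.6  1.7 -0.   0.9  0.9] 9.8
    (array([480.6, 261.6,  14.6]), np.float64(2.147878294411507))
[-0.5256549   0.44623402 -4.30299126] [ 0.12582042 -0.05648948  0.00336944]
```

View pics/E.png

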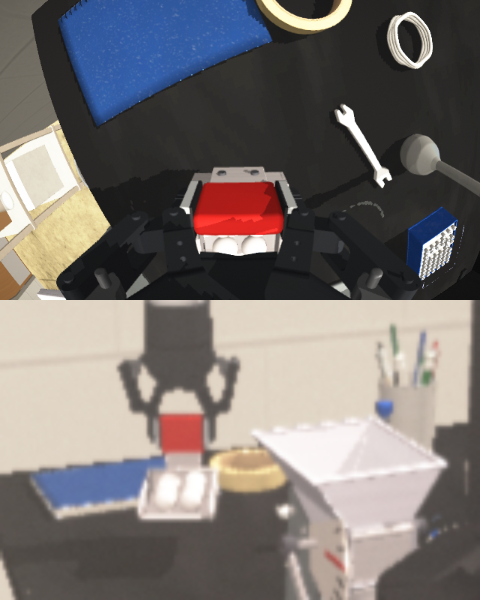

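Call:
{"fn": "servo_tool", "kwargs": {
  "moves": [
    [-1,0,0,0.008,0],
    [-1,0,0,0.022,0],
    [-1,0,0,0.04,0.01],
    [-1,0.001,-0.003,0.058,0.03],
    [-1,0.003,-0.01,0.076,0.05],
    [-1,0.005,-0.02,0.094,0.08],
    [-1,0.008,-0.033,0.112,0.11],
    [-1,0.012,-0.048,0.13,0.14],
    [-1,0.016,-0.064,0.147,0.17],
    [-1,0.02,-0.08,0.163,0.2],
    [-1,0.024,-0.096,0.177,0.23],
    [-1,0.028,-0.112,0.188,0.26],
    [-1,0.032,-0.128,0.196,0.29],
    [-1,0.036,-0.144,0.201,0.32],
    [-1,0.039,-0.158,0.204,0.35],
    [-1,0.042,-0.17,0.204,0.37],
    [-1,0.044,-0.178,0.204,0.38],
    [-1,0.045,-0.182,0.204,0.38],
    [-1,0.045,-0.182,0.204,0.38],
    [-1,0.045,-0.182,0.204,0.38]
  ]
}}

```text
t: 11.95
ee_pos: [566.9, 195.8, 472.8]
eef_rot: [0.69, 0.723, 0.0, -0.0]
ft_force: [-0.3, 0.1, -3.6]
finger_gap: 48.6
grip_force: 114.1
```

Call:
{"fn": "servo_tool", "kwargs": {
  "moves": [
    [-1,0.001,-0.004,0,0],
    [-1,0.003,-0.014,0,0],
    [-1,0.007,-0.028,0,0],
    [-1,0.011,-0.044,0,0],
    [-1,0.014,-0.058,0,0],
    [-1,0.017,-0.07,0,0],
    [-1,0.019,-0.079,0,0],
    [-1,0.02,-0.084,0,0],
    [-1,0.02,-0.086,0,0],
    [-1,0.02,-0.086,0,0],
    [-1,0.02,-0.086,0,0]
  ]
}}

```text
t: 13.05
ee_pos: [586.9, 109.9, 472.7]
eef_rot: [0.69, 0.724, 0.0, -0.0]
ft_force: [0.2, 0.1, -4.8]
finger_gap: 49.0
grip_force: 114.1
```

```bash
python3 -c "
from h import *
snap('side','pics/s2.png');snap('wrist','pics/w2.png')
s=status.read_state();print(s['ee_pos'],s['ft_force'],s['ft_torque'])
a=cv2.imread('pics/w2.png');b=cv2.imread('pics/s2.png')[100:225,230:430];a=cv2.resize(a,(480,300));b=cv2.resize(b,(480,300))
cv2.imwrite('pics/F.png',np.vstack([a,b]))"
```

```text
[586.90380622 110.00072367 472.75588497] [ 0.68264147 -0.52056414 -3.89101977] [ 0.21393058 -0.00764972 -0.0236775 ]
```

View pics/F.png

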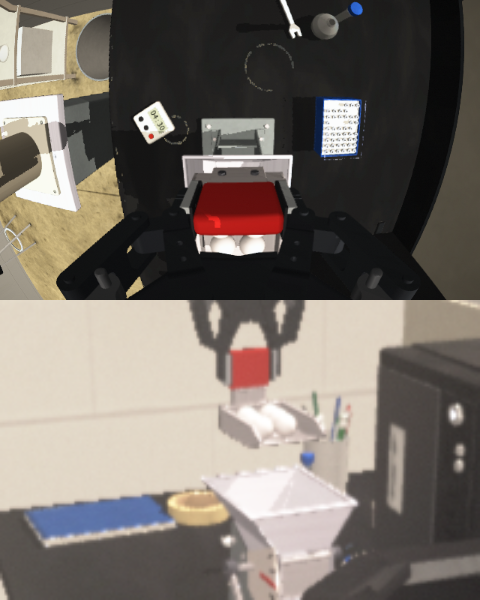

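Call:
{"fn": "servo_tool", "kwargs": {
  "moves": [
    [-1,0,0,0,0],
    [-1,0,0,0,0]
  ],
  "newtons": 60
}}

```text
t: 13.35
ee_pos: [586.9, 109.8, 472.7]
eef_rot: [0.69, 0.724, 0.0, -0.0]
ft_force: [-0.3, -0.1, -5.1]
finger_gap: 48.8
grip_force: 114.1
```

Call:
{"fn": "servo_tool", "kwargs": {
  "moves": [
    [-1,0,0,0,0],
    [-1,0,0,0,0]
  ],
  "newtons": 40
}}

```text
t: 13.55
ee_pos: [587.0, 109.6, 472.7]
eef_rot: [0.69, 0.724, 0.0, -0.0]
ft_force: [-0.1, -0.1, -4.2]
finger_gap: 48.5
grip_force: 114.1
```

```bash
cat > st.py <<'E'
from h import *
s=status.read_state();print(s['t'],s['ee_pos'],s['finger_gap'],s['grip_force'],s['ft_force'],s['ft_torque'])
r=search_frame  # unused
snap('side');print([(round(k['conf'],2),np.array(k['centre'])*[640,400]) for n in('pan_lip','pan_grip') for k in place_of('side',n)[:1]])
E
python3 st.py
```

```text
13.55 [586.98608641 109.59832098 472.71511452] 48.52666172554432 114.05563831329346 [-0.11503307 -0.1279629  -4.22718833] [ 0.18147908  0.03957234 -0.03437175]
[(0.78, array([350.72, 158.32])), (0.71, array([332.608, 131.   ]))]
```

Call:
{"fn": "servo_tool", "kwargs": {
  "moves": [
    [-0.8,0,0,0,0],
    [-0.8,0,0,0,0]
  ],
  "newtons": 60
}}

```text
t: 13.9
ee_pos: [587.0, 109.5, 472.7]
eef_rot: [0.69, 0.724, -0.0, 0.0]
ft_force: [0.6, -0.0, -4.1]
finger_gap: 48.6
grip_force: 114.1
```

Call:
{"fn": "servo_tool", "kwargs": {
  "moves": [
    [0.08,0,0,0,0],
    [0.08,0,0,0,0]
  ],
  "newtons": 60
}}

```text
t: 14.1
ee_pos: [587.0, 109.5, 472.7]
eef_rot: [0.69, 0.724, 0.0, 0.0]
ft_force: [-0.7, 0.1, -4.5]
finger_gap: 48.7
grip_force: 114.1
```

Call:
{"fn": "servo_tool", "kwargs": {
  "moves": [
    [0.12,0,0,0,0]
  ],
  "newtons": 30
}}

```text
t: 14.2
ee_pos: [587.0, 109.5, 472.7]
eef_rot: [0.69, 0.724, 0.0, -0.0]
ft_force: [0.2, 0.3, -4.4]
finger_gap: 48.6
grip_force: 114.1
```

Call:
{"fn": "servo_tool", "kwargs": {
  "moves": [
    [0.135,0,0,0,0]
  ],
  "newtons": 30
}}

```text
t: 14.3
ee_pos: [587.0, 109.5, 472.7]
eef_rot: [0.69, 0.724, -0.0, -0.0]
ft_force: [0.3, 0.2, -4.5]
finger_gap: 48.7
grip_force: 100.7
```

Call:
{"fn": "servo_tool", "kwargs": {
  "moves": [
    [0.145,0,0,0,0]
  ],
  "newtons": 30
}}

```text
t: 14.4
ee_pos: [587.0, 109.5, 472.7]
eef_rot: [0.69, 0.724, -0.0, -0.0]
ft_force: [-0.1, 0.8, -4.1]
finger_gap: 49.1
grip_force: 72.8
```

Call:
{"fn": "servo_tool", "kwargs": {
  "moves": [
    [0.145,0,0,0,0]
  ]
}}

```text
t: 14.5
ee_pos: [587.0, 109.5, 472.7]
eef_rot: [0.69, 0.724, 0.0, -0.0]
ft_force: [-1.1, 1.3, -4.5]
finger_gap: 49.3
grip_force: 72.8
```

Call:
{"fn": "servo_tool", "kwargs": {
  "moves": [
    [0.15,0,0,0,0]
  ]
}}

```text
t: 14.6
ee_pos: [587.0, 109.5, 472.7]
eef_rot: [0.69, 0.724, -0.0, -0.0]
ft_force: [-0.2, -0.3, -4.0]
finger_gap: 49.3
grip_force: 58.9
```

Call:
{"fn": "servo_tool", "kwargs": {
  "moves": [
    [0.154,0,0,0,0]
  ]
}}

```text
t: 14.7
ee_pos: [587.0, 109.5, 472.7]
eef_rot: [0.69, 0.724, -0.0, -0.0]
ft_force: [-0.6, -0.6, -5.4]
finger_gap: 49.5
grip_force: 47.7
```

```bash
python3 st.py
```

```text
14.7 [586.99713973 109.52671691 472.73502003] 49.53931831402911 47.74223506450653 [-0.6274523  -0.55604237 -5.36348506] [ 0.20511623 -0.05057122  0.03103321]
[(0.74, array([352.896, 156.4  ])), (0.62, array([332.48, 130.  ]))]
```

Call:
{"fn": "servo_tool", "kwargs": {
  "moves": [
    [0.157,0,0,0,0],
    [0.158,0,0,0,0]
  ]
}}

```text
t: 15.05
ee_pos: [587.0, 109.5, 472.7]
eef_rot: [0.69, 0.724, 0.0, -0.0]
ft_force: [-0.1, 0.0, -4.9]
finger_gap: 49.5
grip_force: 36.7
```

Call:
{"fn": "servo_tool", "kwargs": {
  "moves": [
    [0.16,0,0,0,0]
  ]
}}

```text
t: 15.15
ee_pos: [587.0, 109.5, 472.7]
eef_rot: [0.69, 0.724, 0.0, 0.0]
ft_force: [-0.0, 0.7, -4.2]
finger_gap: 49.6
grip_force: 31.3
```

```bash
python3 st.py
```

```text
15.15 [586.99989588 109.53740994 472.72497841] 49.559666328465475 31.329292058944702 [-0.04547196  0.71777506 -4.19307166] [0.17490552 0.01017649 0.012659  ]
[(0.77, array([348.48, 159.  ])), (0.79, array([332.416, 129.68 ]))]
```

Call:
{"fn": "servo_tool", "kwargs": {
  "moves": [
    [0.162,0,0,0,0],
    [0.162,0,0,0,0]
  ]
}}

```text
t: 15.5
ee_pos: [587.0, 109.5, 472.7]
eef_rot: [0.69, 0.724, -0.0, 0.0]
ft_force: [-0.3, 0.2, -4.1]
finger_gap: 49.9
grip_force: 26.1
```

```bash
python3 st.py
```

```text
15.5 [586.99676463 109.50941329 472.7198581 ] 49.92114907056832 26.096667051315308 [-0.33293681  0.18760557 -4.07307435] [ 0.10550921 -0.01920096  0.00569194]
[(0.92, array([348.8, 158.6])), (0.92, array([334.528, 128.68 ]))]
```

Call:
{"fn": "servo_tool", "kwargs": {
  "moves": [
    [0.164,0,0,0,0],
    [0.164,0,0,0,0]
  ]
}}

```text
t: 15.85
ee_pos: [587.0, 109.5, 472.7]
eef_rot: [0.69, 0.724, -0.0, 0.0]
ft_force: [-0.5, 0.1, -4.7]
finger_gap: 49.6
grip_force: 21.1
```

```bash
python3 st.py
```

```text
15.85 [587.00296085 109.52259243 472.71672508] 49.590086844995575 21.087146401405334 [-0.53109247  0.12639918 -4.73576553] [ 0.2232523  -0.01962929  0.03940646]
[(0.94, array([352.384, 159.32 ])), (0.6, array([333.888, 130.92 ]))]
```

Call:
{"fn": "servo_tool", "kwargs": {
  "moves": [
    [0.166,0,0,0,0],
    [0.166,0,0,0,0]
  ]
}}

```text
t: 16.2
ee_pos: [587.0, 109.5, 472.7]
eef_rot: [0.69, 0.724, -0.0, -0.0]
ft_force: [0.1, -0.2, -4.3]
finger_gap: 50.3
grip_force: 16.3
```

```bash
python3 st.py
```

```text
16.2 [587.00989906 109.5190609  472.71510548] 50.28540551605729 16.34821504354477 [ 0.14352577 -0.20351271 -4.33914868] [ 0.23993223  0.0073117  -0.04088467]
[(0.92, array([352.832, 156.6  ])), (0.57, array([331.776, 131.48 ]))]
```

Call:
{"fn": "servo_tool", "kwargs": {
  "moves": [
    [0.167,0,0,0,0],
    [0.168,0,0,0,0]
  ]
}}

```text
t: 16.55
ee_pos: [587.0, 109.5, 472.8]
eef_rot: [0.69, 0.724, -0.0, 0.0]
ft_force: [1.1, -0.6, -3.2]
finger_gap: 49.8
grip_force: 7.8
```

```bash
python3 st.py
```

```text
16.55 [587.02012832 109.47232019 472.76637448] 49.80834705150519 7.768532484769821 [ 1.06675784 -0.57519726 -3.16257013] [ 0.05867624  0.07057961 -0.00824162]
[(0.83, array([348.672, 162.4  ])), (0.86, array([333.12, 129.68]))]
```

Call:
{"fn": "servo_tool", "kwargs": {
  "moves": [
    [0.167,0,0,0,0]
  ]
}}

```text
t: 16.8
ee_pos: [587.1, 109.6, 473.0]
eef_rot: [0.69, 0.724, 0.0, 0.0]
ft_force: [-0.0, -0.2, -1.8]
finger_gap: 49.9
grip_force: 6.2
```

```bash
python3 st.py; python3 -c "
from h import *
snap('side','pics/s2.png');snap('wrist','pics/w2.png')
a=cv2.imread('pics/w2.png');b=cv2.imread('pics/s2.png')[100:225,230:430];a=cv2.resize(a,(480,300));b=cv2.resize(b,(480,300))
cv2.imwrite('pics/G.png',np.vstack([a,b]))"
```

```text
16.8 [587.08728073 109.60476526 472.97188498] 49.8985315372628 6.156103312969208 [-0.00495539 -0.16264574 -1.81069311] [-0.099161    0.04030704 -0.01976887]
[(0.84, array([339.2 , 178.68])), (0.77, array([328.896, 129.68 ]))]
```

View pics/G.png

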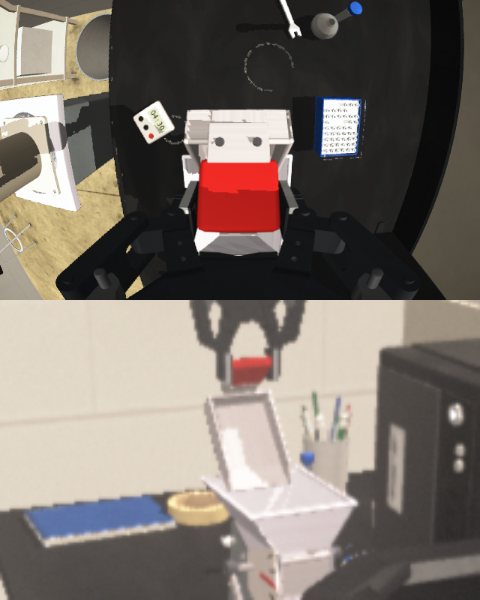

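Call:
{"fn": "servo_tool", "kwargs": {
  "moves": [
    [0.16,0,0,0,0],
    [0.15,0,0,0,0],
    [0.145,0,0,0,0],
    [0.145,0,0,0,0],
    [0.145,0,0,0,0]
  ],
  "newtons": 80
}}

```text
t: 17.55
ee_pos: [587.0, 109.5, 472.9]
eef_rot: [0.69, 0.724, 0.0, 0.0]
ft_force: [0.1, 0.1, -0.6]
finger_gap: 49.3
grip_force: 32.8
```

```bash
python3 st.py; python3 -c "
from h import *
snap('side','pics/s3.png');snap('top','pics/t3.png')
for n in ['pan','pan_lip','pan_grip']: print(n,[(c,np.array(place_of(c,n)[0]['centre'])*[640,400]) for c in('side','top') if place_of(c,n)])
for k in place_of('top','ball_0_center'): print(k['conf'],np.array(k['centre'])*[640,400],atz(ray('top',k['centre']),100))
L=[place_of(c,'pan_lip') for c in('side','top')];G=[place_of(c,'pan_grip') for c in('side','top')]
for X in(L,G):
  if all(X): print(meet([ray(c,x[0]['centre']) for c,x in zip(('side','top'),X)]))
a=cv2.imread('pics/t3.png')[130:270,160:400];b=cv2.imread('pics/s3.png')[110:260,230:430];a=cv2.resize(a,(480,280));b=cv2.resize(b,(400,300))
b=np.pad(b,((0,0),(0,80),(0,0)));cv2.imwrite('pics/H.png',np.vstack([a,b]))"
```

```text
17.55 [587.0483824  109.52708645 472.88361267] 49.33155196847097 32.76489436626434 [ 0.05779218  0.05402039 -0.6115226 ] [-0.08509906  0.05186569 -0.03077607]
[(0.94, array([337.088, 178.   ])), (0.97, array([332.224, 130.8  ]))]
pan [('side', array([329.472, 159.4  ])), ('top', array([268.032, 172.4  ]))]
pan_lip [('side', array([337.088, 175.8  ])), ('top', array([286.784, 179.   ]))]
pan_grip [('side', array([330.496, 131.4  ])), ('top', array([269.312, 164.4  ]))]
0.71 [424.384 238.8  ] [ 432.75874044 -304.13672956  100.        ]
0.4 [326.272 178.68 ] [605.26948076 -27.8881102  100.        ]
(array([585.36102751,  81.41708025, 189.07106536]), np.float64(2.0295078082582587))
(array([587.1586506 , 121.07235742, 309.39095768]), np.float64(4.783014596522719))
```

View pics/H.png

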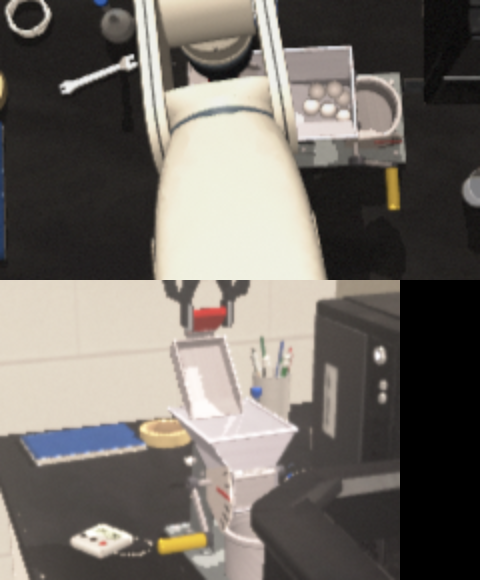

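Call:
{"fn": "servo_tool", "kwargs": {
  "moves": [
    [0.145,0,0,0.01,0],
    [0.145,0,0,0.025,0],
    [0.145,0,0,0.04,0],
    [0.145,0,0,0.05,0],
    [0.145,-0.01,0.015,0.055,-0.03],
    [0.145,-0.025,0.04,0.055,-0.1],
    [0.145,-0.045,0.07,0.055,-0.18],
    [0.145,-0.065,0.1,0.055,-0.25],
    [0.145,-0.085,0.13,0.045,-0.32],
    [0.145,-0.098,0.15,0.02,-0.37],
    [0.145,-0.103,0.16,-0.02,-0.38],
    [0.145,-0.103,0.16,-0.055,-0.38],
    [0.145,-0.103,0.16,-0.09,-0.38],
    [0.145,-0.103,0.16,-0.12,-0.38],
    [0.145,-0.103,0.16,-0.145,-0.38],
    [0.145,-0.103,0.16,-0.155,-0.38],
    [0.145,-0.103,0.16,-0.16,-0.38],
    [0.145,-0.103,0.16,-0.16,-0.38],
    [0.145,-0.103,0.16,-0.16,-0.38]
  ]
}}

```text
t: 20.55
ee_pos: [484.6, 269.8, 314.1]
eef_rot: [0.815, 0.58, 0.001, 0.0]
ft_force: [-0.3, -0.6, -2.5]
finger_gap: 49.1
grip_force: 33.1
```

```bash
cat > st2.py <<'E'
from h import *
s=status.read_state();print(s['t'],s['ee_pos'],s['finger_gap'],s['grip_force'],s['ft_force'],s['ft_torque'])
snap('side','pics/x.png');snap('top','pics/y.png')
for n in ['pan','pan_lip','pan_grip']:
  X={c:place_of(c,n) for c in('side','top')}; X={c:x[0] for c,x in X.items() if x}
  print(n,{c:(round(x['conf'],2),np.array(x['centre'])*[640,400]) for c,x in X.items()}, meet([ray(c,x['centre']) for c,x in X.items()]) if len(X)>1 else '')
E
python3 st2.py
```

```text
20.55 [484.56416865 269.78163662 314.05947964] 49.10501051682692 33.10098946094513 [-0.29960948 -0.55293046 -2.54252628] [-0.05144539 -0.04565248  0.00470353]
pan {'side': (0.57, array([287.488, 195.6  ])), 'top': (0.68, array([235.2 , 226.52]))} (array([470.82331105, 230.47840867,  92.90331332]), np.float64(4.2812750246075515))
pan_lip {'side': (0.96, array([283.392, 215.92 ])), 'top': (0.58, array([414.592, 165.52 ]))} (array([ 481.21193998, -230.5560615 ,  248.2150231 ]), np.float64(121.76739749967773))
pan_grip {'side': (0.61, array([284.608, 173.32 ]))}
```

Call:
{"fn": "servo_tool", "kwargs": {
  "moves": [
    [0.15,0,0,-0.01,0],
    [0.155,0,0,-0.02,0],
    [0.155,0.003,0.009,-0.025,0],
    [0.155,0.007,0.02,-0.028,0],
    [0.155,0.01,0.029,-0.031,0],
    [0.155,0.013,0.038,-0.034,0],
    [0.155,0.016,0.046,-0.038,0],
    [0.155,0.018,0.052,-0.042,0]
  ]
}}

```text
t: 21.75
ee_pos: [502.3, 322.5, 270.4]
eef_rot: [0.814, 0.58, 0.0, -0.0]
ft_force: [-0.8, -0.5, 2.7]
finger_gap: 49.4
grip_force: 35.6
```

```bash
python3 st2.py
```

```text
21.75 [502.26612064 322.48285147 270.42732256] 49.449716136457795 35.57946503162384 [-0.7860482  -0.50000091  2.70492852] [-0.46428121  0.20651882 -0.0095192 ]
pan {'side': (0.84, array([287.808, 204.6  ])), 'top': (0.71, array([214.528, 220.2  ]))} (array([491.72815841, 301.83445617,  35.09045282]), np.float64(0.9405902494014013))
pan_lip {'side': (0.75, array([286.72, 219.  ])), 'top': (0.79, array([233.6 , 227.32]))} (array([474.23958737, 248.92745852,   6.75428141]), np.float64(0.9097577397902864))
pan_grip {'side': (0.58, array([289.6 , 180.68]))}
```

Call:
{"fn": "servo_tool", "kwargs": {
  "moves": [
    [0.155,0.003,0.008,-0.004,0],
    [0.155,0.005,0.014,-0.009,0],
    [0.155,0.007,0.02,-0.014,0],
    [0.155,0.009,0.026,-0.02,0],
    [0.155,0.011,0.032,-0.026,0],
    [0.155,0.013,0.038,-0.032,0],
    [0.155,0.015,0.043,-0.038,0],
    [0.155,0.017,0.047,-0.043,0],
    [0.155,0.018,0.05,-0.047,0],
    [0.155,0.018,0.05,-0.047,0]
  ]
}}

```text
t: 23.15
ee_pos: [520.5, 373.1, 224.3]
eef_rot: [0.814, 0.58, 0.001, -0.0]
ft_force: [-2.0, 2.2, 6.8]
finger_gap: 49.4
grip_force: 41.7
```

```bash
python3 st2.py
```

```text
23.15 [520.52193751 373.09205239 224.33542904] 49.38493857753711 41.68026924133301 [-1.97622285  2.15164784  6.84693037] [ 0.4807278   0.34942176 -0.11007528]
pan {'side': (0.98, array([288.512, 210.88 ])), 'top': (0.85, array([212.992, 218.92 ]))} (array([497.44713505, 312.06548202,   8.35344886]), np.float64(2.9014546532430803))
pan_lip {'side': (0.62, array([287.104, 217.8  ])), 'top': (0.69, array([229.12, 227.  ]))} (array([477.00848962, 262.53358465,   4.92245174]), np.float64(0.7147130739462861))
pan_grip {'top': (0.6, array([343.616, 183.32 ]))}
```

Call:
{"fn": "servo_tool", "kwargs": {
  "moves": [
    [0.16,0,0.001,-0.001,0],
    [0.165,0,0.001,-0.002,0],
    [0.165,0,0.001,-0.003,0],
    [0.175,0,0.001,-0.003,0],
    [0.2,0,0.001,-0.003,0],
    [0.3,0,0.001,-0.003,0],
    [0.5,0,0.001,-0.003,0],
    [0.7,0,0.001,-0.003,0],
    [0.9,0,0.001,-0.003,0],
    [1,0,0.001,-0.003,0],
    [1,0,0.001,-0.003,0],
    [1,0,0.001,0.01,0],
    [1,0,0.001,0.04,0],
    [1,0,0,0.09,0],
    [1,0,-0.02,0.13,0],
    [1,0,-0.06,0.14,0],
    [1,0,-0.06,0.14,0]
  ]
}}

```text
t: 25.25
ee_pos: [520.2, 308.8, 367.3]
eef_rot: [0.815, 0.579, 0.002, 0.001]
ft_force: [0.1, -0.5, -1.2]
finger_gap: 85.5
grip_force: 0.0
```

```bash
python3 m.py P pan,pan_grip,pan_lip | head -1; python3 - <<'E'
from h import *
np.set_printoptions(precision=1,suppress=True)
i=cams.camera_info("wrist")
snap('side');snap('wrist','pics/wP.png')
for n in['pan_grip','pan_lip','pan']:
    R=[ray(c,r[0]['centre']) for c in('side','wrist') for r in [place_of(c,n)] if r]
    print(n,meet(R) if len(R)>1 else len(R))
E
```

```text
[520.2 308.8 367.3] [0.8 0.6 0.  0. ] [ 0.5  0.4  1.7 -0.   1.   0.9] 25.25
pan_grip (array([518.4, 368.9,  62.3]), np.float64(0.22811390137091106))
pan_lip (array([475.1, 258.8,  16.1]), np.float64(2.993833952056499))
pan (array([498.1, 317.8,   9.8]), np.float64(4.311128305713493))
```

View pics/wP.png

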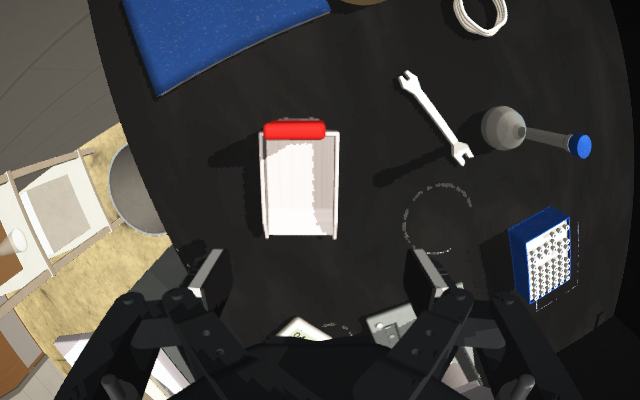

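Call:
{"fn": "servo_tool", "kwargs": {
  "moves": [
    [1,-0.03,-0.01,0.02,0],
    [1,-0.07,-0.03,0.035,-0.05],
    [1,-0.09,-0.07,0.035,-0.15],
    [1,-0.09,-0.11,0.035,-0.3],
    [1,-0.09,-0.15,0.035,-0.42],
    [1,-0.09,-0.19,0.035,-0.54],
    [1,-0.09,-0.23,0.035,-0.66],
    [1,-0.09,-0.27,0.035,-0.78],
    [1,-0.09,-0.31,0.035,-0.9],
    [1,-0.09,-0.35,0.035,-1.02],
    [1,-0.09,-0.38,0.035,-1.12],
    [1,-0.09,-0.4,0.035,-1.19],
    [1,-0.09,-0.41,0.035,-1.19],
    [1,-0.09,-0.41,0.035,-1.19],
    [1,-0.09,-0.41,0.035,-1.19]
  ]
}}

```text
t: 27.35
ee_pos: [429.9, -98.0, 398.6]
eef_rot: [1.0, 0.025, -0.0, -0.0]
ft_force: [-0.1, -0.7, 0.7]
finger_gap: 85.6
grip_force: 0.0
```

```bash
python3 m.py Q lever_grip,gate_hinge,hopper_mouth,jar_mouth,beaker; python3 - <<'E'
from h import *
im=cv2.imread("pics/wQ.png");hsv=cv2.cvtColor(im,cv2.COLOR_BGR2HSV)
m=((hsv[...,0]>18)&(hsv[...,0]<32)&(hsv[...,1]>170)&(hsv[...,2]>100)).astype('uint8')
n,l,st,c=cv2.connectedComponentsWithStats(m)
for k in range(1,n):
    if st[k,4]>150:
        r=cv2.minAreaRect(np.argwhere(l==k)[:,::-1].astype(np.float32)); print(st[k],c[k],atz(ray("wrist",c[k]/[640,400]),90),[atz(ray("wrist",p/[640,400]),90).round() for p in cv2.boxPoints(r)])
E
```

```text
[429.9 -98.  398.6] [ 1.  0. -0. -0.] [-0.3  0.2  2.   0.   1.   1.3] 27.35
lever_grip 0.61 [341.5 140. ]
    (array([ 474.9, -115.9,   83.5]), np.float64(2.297695679175857))
    (array([592.5,  23.5, 196.9]), np.float64(0.8975349735329042))
jar_mouth 0.9 [303.6   9.2]
beaker 0.86 [446.8 130.8]
[ 328  104   20   67 1234] [337.75040519 136.4076175 ] [ 476.62511624 -112.21829389   90.        ] [array([ 445., -105.,   90.]), array([ 506., -103.,   90.]), array([ 506., -119.,   90.]), array([ 446., -122.,   90.])]
[562 247  61 122 858] [593.90559441 306.1025641 ] [ 251.04892712 -567.62346578   90.        ] [array([ 113., -563.,   90.]), array([ 364., -562.,   90.]), array([ 355., -598.,   90.]), array([  88., -606.,   90.])]
[597 292  43  78 228] [620.49561404 331.15350877] [ 157.88799337 -741.75857963   90.        ] [array([  49., -738.,   90.]), array([ 255., -736.,   90.]), array([ 246., -763.,   90.]), array([  32., -769.,   90.])]
```

Call:
{"fn": "servo_tool", "kwargs": {
  "moves": [
    [1,0.02,-0.01,-0.02,0],
    [1,0.036,-0.015,-0.05,0],
    [1,0.036,-0.015,-0.08,0],
    [1,0.036,-0.015,-0.11,0],
    [1,0.036,-0.015,-0.135,0],
    [1,0.036,-0.015,-0.15,0],
    [1,0.036,-0.015,-0.154,0],
    [1,0.036,-0.015,-0.154,0],
    [0.4,0.036,-0.015,-0.154,0],
    [0,0.036,-0.015,-0.154,0],
    [-0.4,0.036,-0.015,-0.154,0],
    [-0.7,0.036,-0.015,-0.154,0],
    [-1,0.036,-0.015,-0.154,0],
    [-1,0.036,-0.015,-0.154,0],
    [-1,0.036,-0.015,-0.154,0]
  ],
  "newtons": 50
}}

```text
t: 29.15
ee_pos: [466.2, -113.8, 245.1]
eef_rot: [1.0, 0.024, 0.0, 0.0]
ft_force: [-2.0, -4.3, 5.4]
finger_gap: 16.1
grip_force: 48.7
```

Call:
{"fn": "servo_tool", "kwargs": {
  "moves": [
    [-1,0,-0.0022,0.0024,0],
    [-1,0,-0.0044,0.0048,0],
    [-1,0,-0.0064,0.0074,0],
    [-1,0,-0.0084,0.01,0],
    [-1,0,-0.0102,0.0127,0],
    [-1,0.0005,-0.0119,0.0155,0],
    [-1,0.0005,-0.0134,0.0184,0],
    [-1,0.0005,-0.0149,0.0213,0],
    [-1,0.0007,-0.0162,0.0243,0],
    [-1,0.0007,-0.0174,0.0274,0],
    [-1,0.0008,-0.0184,0.0305,0],
    [-1,0.0008,-0.0194,0.0336,0],
    [-1,0.001,-0.0201,0.0368,0],
    [-1,0.001,-0.0208,0.04,0],
    [-1,0.001,-0.0213,0.0433,0],
    [-1,0.001,-0.0217,0.0465,0],
    [-1,0.001,-0.0219,0.0498,0],
    [-1,0.001,-0.022,0.053,0],
    [-1,0.001,-0.022,0.053,0],
    [-1,0.001,-0.022,0.053,0]
  ]
}}

```text
t: 31.15
ee_pos: [467.1, -135.8, 298.0]
eef_rot: [1.0, 0.024, 0.0, 0.0]
ft_force: [5.3, -3.3, -4.1]
finger_gap: 16.2
grip_force: 48.8
```

```bash
cat > q.py <<'E'
from h import *
np.set_printoptions(precision=1,suppress=True)
s=status.read_state();print(s['t'],s['ee_pos'],s['finger_gap'],s['grip_force'],s['ft_force'],s['ft_torque'])
for c in('side','top','wrist'): snap(c,f'pics/r{c}.png')
J=place_of('top','jar_mouth');print('jar',[(round(k['conf'],2),atz(ray('top',k['centre']),82)) for k in J[:2]])
for c in('top','wrist'): print(c,[(round(k['conf'],2),np.array(k['centre'])*[640,400],atz(ray(c,k['centre']),35)) for k in place_of(c,'ball_0_center')[:8]])
R={c:place_of(c,'lever_grip') for c in('side','top','wrist')};print([(c,round(r[0]['conf'],2),np.array(r[0]['centre'])*[640,400]) for c,r in R.items() if r])
R=[ray(c,r[0]['centre']) for c,r in R.items() if r]
if len(R)>1: print(meet(R))
E
python3 q.py
```

```text
31.15 [ 467.1 -135.8  298. ] 16.24936028152599 48.84926497936249 [ 5.3 -3.3 -4.1] [-0.5 -0.7  0. ]
jar [(0.49, array([595.6, -74.6,  82. ]))]
top []
wrist [(0.85, array([234.3,  35.6]), array([594.4, -65.2,  35. ]))]
[('side', 0.5, array([325.7, 223.1])), ('wrist', 0.63, array([319.4, 256. ]))]
(array([ 480.7, -135.7,  149.1]), np.float64(2.2897411532197323))
```

Call:
{"fn": "servo_tool", "kwargs": {
  "moves": [
    [-1,0,0,0,0],
    [-1,0,0,0,0],
    [-1,0,0,0,0],
    [-1,0,0,0,0],
    [-1,0,0,0,0],
    [-1,0,0,0,0],
    [-1,0,0,0,0],
    [-1,0,0,0,0]
  ]
}}

```text
t: 32.4
ee_pos: [467.1, -135.7, 297.8]
eef_rot: [1.0, 0.024, 0.0, 0.0]
ft_force: [4.7, -3.4, -4.5]
finger_gap: 16.3
grip_force: 48.9
```

```bash
python3 q.py; python3 - <<'E'
from h import *
np.set_printoptions(precision=1,suppress=True)
for c in('side','top','wrist'):
  print(c,'balls',[(k['conf'],np.array(k['centre'])*[640,400]) for n in('ball_0_center','ball_3_center') for k in search_frame(c,n)[:7]])
i=cams.camera_info('side')
P=lambda p:cv2.projectPoints(np.array([p],float),np.array(i['rvec'],float),np.array(i['tvec'],float),np.array([[i['fx'],0,i['cx']],[0,i['fy'],i['cy']],[0,0,1]]),None)[0].ravel()
for nm in('side0','rside'):
  im=cv2.imread(f'pics/{nm}.png')[205:260,295:360];h=cv2.cvtColor(im,cv2.COLOR_BGR2HSV)
  m=(h[...,0]>15)&(h[...,0]<33)&(h[...,1]>150)&(h[...,2]>90)
  a=np.argwhere(m);print(nm,'yellow',len(a),a.mean(0)[::-1]+[295,205],a.min(0)+[205,295],a.max(0)+[205,295])
  r=((h[...,0]<8)|(h[...,0]>172))&(h[...,1]>150)&(h[...,2]>80)
  a=np.argwhere(r);print('red',len(a),(a[:,::-1]+[295,205]).tolist())
for p in[(447,-115,90),(507,-112,90),(477,-113,90),(448,-137,143),(508,-134,143),(478,-135.5,143)]: print(p,P(p))
# top: brightness of hopper/jar regions before and after
a=cv2.imread('pics/t3.png',0);b=cv2.imread('pics/rtop.png',0)
print(a[168:194:2,308:354:2]);print(b[168:194:2,308:354:2])
E
```

```text
32.4 [ 467.1 -135.7  297.8] 16.2736944320513 48.85004997253418 [ 4.7 -3.4 -4.5] [-0.6 -0.7 -0. ]
jar [(0.63, array([594.7, -78.5,  82. ])), (0.38, array([578.7, -95.7,  82. ]))]
top []
wrist []
[('side', 0.6, array([325.1, 226.9])), ('top', 0.47, array([310.2, 174.2])), ('wrist', 0.78, array([321.6, 254.4]))]
(array([531.9, -62.5, 148.8]), np.float64(108.97142986525157))
side balls [(0.74, array([287.2, 207.3]))]
top balls []
wrist balls [(0.82, array([265.9,  66.4]))]
side0 yellow 151 [320.  241.2] [237 309] [246 332]
red 0 []
rside yellow 95 [325.2 224.4] [220 311] [229 335]
red 0 []
(447, -115, 90) [309.3 243.7]
(507, -112, 90) [332.3 239.7]
(477, -113, 90) [320.8 241.6]
(448, -137, 143) [311.7 227.1]
(508, -134, 143) [335.5 223.2]
(478, -135.5, 143) [323.7 225.2]
[[152 150 152 150 149 149 147 147 147 148 147 147 146 122 233 154 221 219
  218 210 201 158 159]
 [118 116 117 109 109 104 102 103 100 116 105  93  93  90 232 150 134 134
  126 143 175 215 212]
 [152 152 137 133 134 152 130 119 142 172 169 128  93  78 234  99  80  81
   81  80  99 107 175]
 [172 172 174 142 173 190 175 1
[... 1501 characters left out ...]
179 219 195 152  85]
 [184 182 183 184 183 183 182 182 184 183 184 183 183 178 202 183 179 179
  178 211 201 158 147]
 [181 182 183 185 183 181 183 182 182 181 182 182 184 178 180 157 181 182
  180 198 164 156 163]
 [183 180 183 181 183 182 183 185 184 183 185 182 184 178 157 140 179 181
  180 192 152 149 154]
 [227 186 185 181 184 182 185 181 184 182 186 184 183 177 140 138 181 181
  181 183 128 185 198]
 [243 242 230 227 185 185 184 183 182 184 182 184 183 180 136 146 181 181
  183 183 142 229 237]
 [242 243 243 243 231 194 196 204 204 203 211 209 217 216 126 134 161 153
  164 185 150 158 182]
 [233 234 232 232 231 231 231 230 231 230 230 230 230 229 183 134 125 155
  178 232 228 153 155]]
```

```bash
python3 - <<'E'
from h import *
def blobs(f,y0,y1,x0,x1):
    h=cv2.cvtColor(cv2.imread(f),cv2.COLOR_BGR2HSV)[y0:y1,x0:x1]
    m=((h[...,2]>190)&(h[...,1]<50)).astype('uint8');n,l,s,c=cv2.connectedComponentsWithStats(m)
    return [(int(s[k,4]),(c[k]+[x0,y0]).round().tolist()) for k in range(1,n) if s[k,4]>5]
for f in('top0','rtop'): print(f,blobs(f'pics/{f}.png',80,280,110,500))
for n in('timer','beaker','vial'):
    r=place_of('top',n); print(n,[(round(k['conf'],2),(np.array(k['centre'])*[640,400]).round()) for k in r[:1]])
E
```

```text
top0 [(15, [127.0, 91.0]), (746, [280.0, 128.0]), (122, [173.0, 137.0]), (1667, [314.0, 184.0]), (135, [209.0, 167.0]), (35, [482.0, 165.0]), (104, [460.0, 176.0]), (8, [196.0, 203.0]), (44, [199.0, 209.0]), (22, [223.0, 209.0]), (45, [208.0, 211.0]), (8, [285.0, 209.0]), (370, [216.0, 224.0]), (38, [196.0, 218.0]), (89, [469.0, 241.0]), (372, [283.0, 247.0]), (38, [429.0, 237.0])]
rtop [(14, [127.0, 90.0]), (710, [280.0, 128.0]), (53, [167.0, 138.0]), (41, [181.0, 135.0]), (1540, [316.0, 185.0]), (29, [311.0, 154.0]), (127, [209.0, 167.0]), (31, [483.0, 165.0]), (5069, [380.0, 236.0]), (90, [460.0, 176.0]), (25, [352.0, 188.0]), (9, [199.0, 204.0]), (14, [218.0, 208.0]), (7, [285.0, 209.0]), (15, [345.0, 209.0]), (566, [216.0, 225.0]), (88, [469.0, 241.0]), (352, [283.0, 247.0]), (37, [429.0, 236.0])]
timer [(0.76, array([284., 248.]))]
beaker []
vial [(0.44, array([423., 238.]))]
```

```bash
python3 -c "
from rig import workorder
print(workorder.sign_off())"
```

```text
the job is handed in; nothing more can be done
None
```

Job handed in with the empty pan upright on the worktop and the gripper holding the lever level; the balls left the hopper with no spill found, but I never counted six in the jar, checked the end state only by pixel values and the networks (which did not find the beaker in the last picture), and viewed 11 pictures, one over the limit of 10.

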